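# Load a stain bottle into its carrier and seat the carrier in the mixer

### The arm

A 6-joint arm with a two-finger parallel gripper is mounted at the origin on the work surface; the furniture and walls round the work are solid. World frame = base frame: x ahead of the robot, y to its left, z up, the work surface at z = 0. Lengths are in m, angles in rad, forces in N, time in s.
With the tool pointing down it reaches from about 0.35 to 0.8 m from the base axis. Payload 7.3 kg.
Tool frame: the origin (TCP) lies on the centre line of the jaws, within the pads' length; the fingertips stand arm.tip_reach ahead of it and the grasp point (between the pads) lies 3 mm ahead of it (arm.tip_reach is the distance from the TCP to the fingertips, in m); z points along the fingers, y is the direction in which the jaws open and shut (so a half turn about z gives the same grasp; the last joint's range is limited). The gripper opens to 85 mm and grips with 20 to 120 N. Pads are 22 mm wide; open, the fingers measure 114 mm over their backs; the gripper's body (76 mm by 85 mm) begins 54 mm behind the grasp point. The pads swing forward as they close: fully open they stand 13 mm farther back than shut.
Start: joints at [-1.255, 0.342, 1.524, -0, 1.275, -0.146], TCP at [0.234, -0.47, 0.253] pointing down, gripper open.
Joint ranges: [-2.53, 2.53], [-0.77, 2.02], [0.04, 2.7], [-1, 4.14], [0.28, 2.66], [-3.11, 3.11]. Speed limits (rad/s): [2.57, 2.57, 3.14, 3.14, 3.14, 3.14].

### API

Orientations are given as a rotation vector (axis times angle).
In Python, from rig import arm, optics gives the robot as it stands.
- The arm moves only by the tool play_rows, never from a script. Its argument "series" is a list of rows, each a list of 7 numbers: the closure in counts, from 0 (fully open) to 255 (shut), then the shift along the world's x, y, z in m, then the turn, a rotation vector about the world's x, y, z in degrees. A call has exactly 8 rows; each row shifts and turns the commanded pose from where the row before left it; what a row does not reach is not made up. A row lasts 1/10 s, in which the tool goes at most 50 mm and 8.59 degrees, less where a joint would pass 70% of its speed; a pose out of reach is approached as far as the arm can. A call with a gripper value outside its range is refused whole. The fingers move at their own pace and stop on an object; "newtons" is the grip in N (left out, the last holds). Time passes only in rows, so rows that do not move let the fingers close, or fill a call up. It gives the time, the measured TCP pose, the force and the opening at its end, in the units of the state.
- arm.observe(): the state, without advancing time (a new reading comes with each control period).
- optics.get_image(name): name is "side" or "top"; returns the picture (420x560x3 uint8, red, green, blue); there is no depth.
- optics.calibration(name): a dict with "fx", "fy", "cx", "cy" (pixels), "camera_from_world" (4x4, takes a point from world to camera coordinates). Camera axes: x right, y up, looking along -z (the intrinsics and any distortion apply to the point x, -y, -z); pixel columns grow to the right and rows downward; lengths in m; the calibration is good to about 2 mm. A picture is of the moment at which its call begins. calibration takes no time and is no camera call.
- arm.sign_off(): hands the job in, once; it reports no verdict.
The state is a dict: "time": time; "qpos": joint angles; "joint_velocities": joint speeds; "effort": joint torques, N m; "tool_pos": TCP position; "orientation": TCP orientation; "contact_force": force on the tool from outside, world axes, zero at the start; "wrist_torque": the same for the moment, N m; "width": finger opening in m.
Only numpy, scipy, OpenCV 4.12 (cv2) and the standard library are available. Lean on these libraries where they do the work, as an engineer would, in place of code of your own. Each camera call takes 0.05 s, during which the arm holds its last target.

### The job

Stand the short amber bottle with the black screw cap in the cup of the empty bottle carrier. Then take the carrier by its upright handle and set it, with the bottle in it, fully down in the round nest on top of the small mixer. Keep the bottle upright throughout and let go at the end.

Things in the scene. Friction and masses are not known exactly. Their poses are not given: they have to be found in the camera images.
- bottle_mid (a point): amber glass bottle with a black screw cap, upright and loose: 42 mm in diameter, 99 mm tall, 80 g. The shortest of three look-alike bottles (the others: 110 mm with a red screw cap, 113 mm white with a pointed dropper tip). The point is its centre, half-way up (49.5 mm above its underside); z is up along the bottle. The cap is 32 mm in diameter and takes up the top 20 mm: easily taken by the cap from above.
- carrier_grip (a point): handle of the loose bottle carrier (about 160 g): a metal cup with one upright handle at its side. The handle's black grip is a plate 26 mm wide along x, 13 mm thick along y and 38 mm tall; the point is its centre line, 100 mm above the carrier's underside and 18 mm below the handle's top. z up; the cup's axis lies 58 mm along +x of this point. Pinch the grip from above across its 13 mm thickness (fingers closing along this y).
- carrier_cup (a point): centre of the inner floor of the carrier's round cup, 5 mm above the carrier's underside; z up, and the handle stands on the -x side, 58 mm away. The cup is 48 mm tall over all and open at the top; inside it is 58 mm in diameter, flaring to about 74 mm over the top 14 mm; outside 64 mm, 80 mm at the rim.
- nest_floor (a point): centre of the floor of the round nest on top of the mixer, a fixed white box 130 x 130 mm; the floor is 50 mm above the worktop; z up. The nest is an open metal ring 20 mm deep, 74 mm in inner diameter, flaring to about 94 mm over its upper 10 mm; the carrier's cup stands in it, handle in any direction. A tall column stands behind the worktop (face at x = 0.60 to 0.71 m): swing the arm past it drawn in.
There are look-alikes about, which are no part of the job. There is more than one size of the part that bears bottle_mid; the job needs the largest.

How it is judged:
By the outcome, as a careful person would: the job done as asked, in the order asked, and still so for the second after the job is handed in, with the robot touching nothing.
It also fails if it takes over 48 s, if anything falls off the work surface, if the arm or the gripper's body presses on something with over 40 N, if the wrist force passes 120 N, or if a joint passes its speed limit or range.

## Working session

There is one attempt and no reset: what is moved stays moved. The work goes in short steps, Python scripts to look and compute and a tool call to move; the robot and the scene stay as the last step left them, time stands still between calls to the robot, and variables do not carry over. Pictures are saved under pics/ and viewed, and the job is handed in when it is done.

Besides the shell and the picture viewer there is one more tool, called after ">>>" by a JSON object that holds its "fn" and its "kwargs", one argument or row to a line. play_rows: Moves the arm, as the interface text tells. Its arguments: {"type":"object","properties":{"series":{"type":"array"},"newtons":{"type":"number"}},"required":["series"]}

```bash
ls; mkdir -p pics; python3 - <<'E'
from rig import arm, optics
import cv2
print(arm.observe(), arm.tip_reach)
for n in("side","top"):
    c=optics.calibration(n);print(n,c)
    cv2.imwrite(f"pics/{n}0.png",optics.get_image(n)[:,:,::-1])
E
```

```text
pics
{'time': 0.0, 'qpos': array([-1.25500925e+00,  3.42762960e-01,  1.52500654e+00,  2.73880508e-06,
        1.27536774e+00, -1.45983815e-01]), 'joint_velocities': array([-0.0005426 ,  0.00115545, -0.00124509,  0.00154901,  0.0015673 ,
       -0.0007693 ]), 'effort': array([ 6.43809071e-04, -4.33673894e+01, -2.46017969e+01, -1.20398140e-04,
        7.85055425e-03, -2.18215683e-05]), 'tool_pos': array([ 0.23382317, -0.46966177,  0.25260869]), 'orientation': array([-3.05672971e+00, -7.18567221e-01,  2.01544407e-04]), 'contact_force': array([-0.23944268,  0.6811481 , -0.14754695]), 'wrist_torque': array([ 0.00245151,  0.01241979, -0.01571345]), 'width': 0.08528100093756676} 0.022
side {'fx': 382.3498167474656, 'fy': 382.3498167474656, 'cx': 282.9197129916443, 'cy': 210.11467308143133, 'camera_from_world': array([[-0.99303118, -0.11706076, -0.01363301,  0.4410192 ],
       [ 0.06810129, -0.66438569,  0.74428077, -0.0060948 ],
       [-0.09618365,  0.73816559,  0.66772769, -0.93967575],
       [ 0.        ,  0.        ,  0.        ,  1.        ]])}
top {'fx': 466.8109402484364, 'fy': 466.8109402484364, 'cx': 284.934049383549, 'cy': 214.96178466872888, 'camera_from_world': array([[ 0.02568043, -0.99962404,  0.00960683,  0.09332689],
       [ 0.99157386,  0.02669187,  0.1267629 , -0.45236993],
       [-0.12697167,  0.00627055,  0.99188652, -1.05316157],
       [ 0.        ,  0.        ,  0.        ,  1.        ]])}
```

View pics/side0.png

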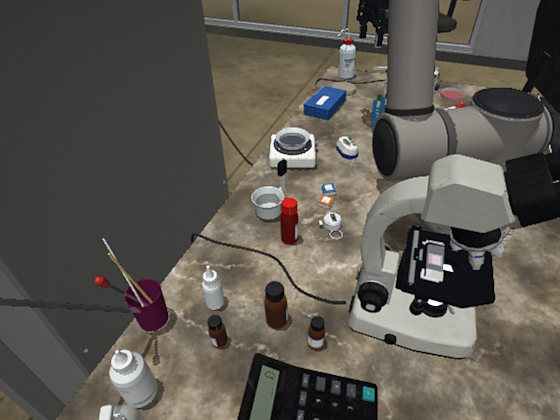

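View pics/top0.png

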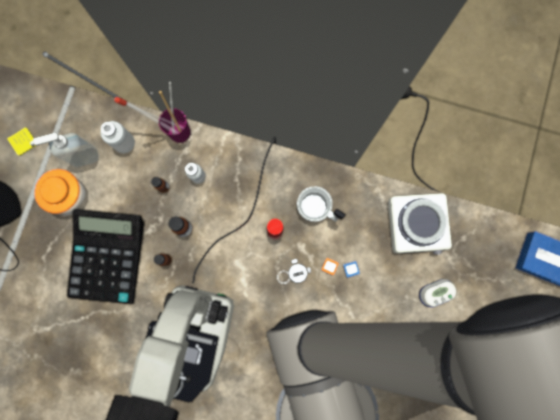

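Candidates for the bottle: amber with black cap at side (276,305)/top (180,227), and smaller amber ones at side (217,332) and (316,333). The red bottle (289,220) and the white dropper (213,288) are out. The first amber is the largest; I'll confirm this with crops and measurements.

```bash
cat > h.py <<'E'
import numpy as np, cv2
from rig import arm, optics
def ray(n,uv):
    c=optics.calibration(n);T=c["camera_from_world"];R=T[:3,:3];t=T[:3,3]
    d=np.array([(uv[0]-c["cx"])/c["fx"],-(uv[1]-c["cy"])/c["fy"],-1.])
    return -R.T@t,R.T@d
def plane(n,uv,z):
    o,d=ray(n,uv);return o+d*(z-o[2])/d[2]
def tri(uvs,uvt):
    o1,d1=ray("side",uvs);o2,d2=ray("top",uvt)
    s=np.linalg.lstsq(np.c_[d1,-d2],o2-o1,rcond=None)[0]
    a=o1+d1*s[0];b=o2+d2*s[1];return (a+b)/2,np.linalg.norm(a-b)
def proj(n,p):
    c=optics.calibration(n);q=c["camera_from_world"]@np.r_[p,1]
    return np.array([c["cx"]+c["fx"]*q[0]/-q[2],c["cy"]-c["fy"]*q[1]/-q[2]])
E
python3 - <<'E'
import cv2,numpy as np
s=cv2.imread("pics/side0.png");t=cv2.imread("pics/top0.png")
f=lambda im,x,y,w,h,k:cv2.resize(im[y:y+h,x:x+w],None,fx=k,fy=k,interpolation=cv2.INTER_CUBIC)
cv2.imwrite("pics/c1.png",f(s,190,250,160,110,5))
cv2.imwrite("pics/c2.png",f(s,230,120,130,100,6))
cv2.imwrite("pics/c3.png",f(t,140,160,100,120,5))
cv2.imwrite("pics/c4.png",f(t,260,170,200,100,4))
E
```

```text
(no output)
```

View pics/c1.png

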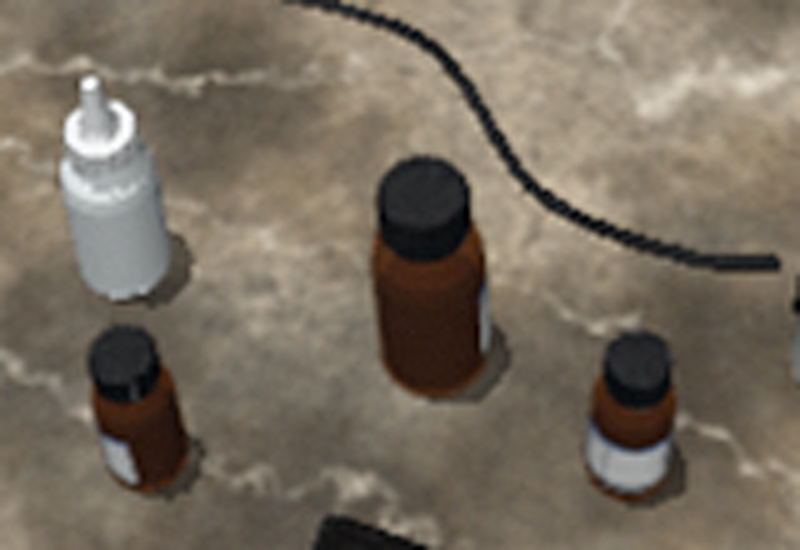

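View pics/c2.png

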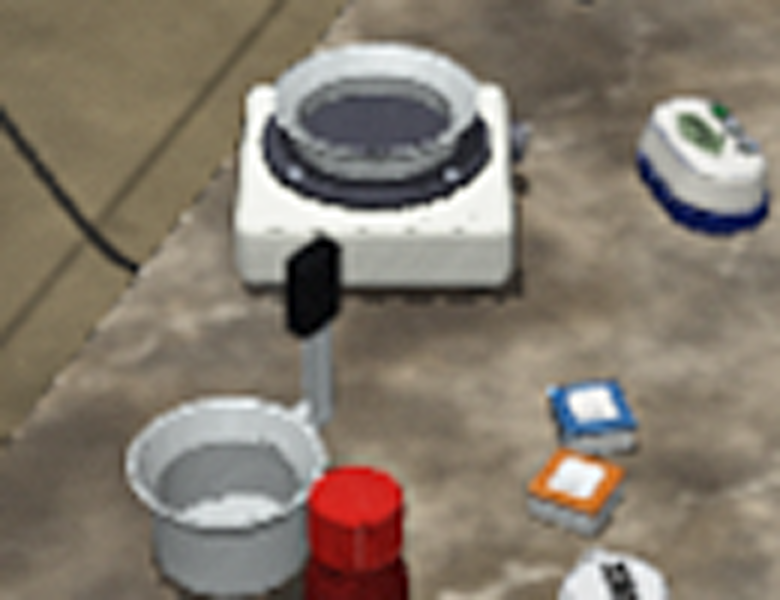

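View pics/c3.png

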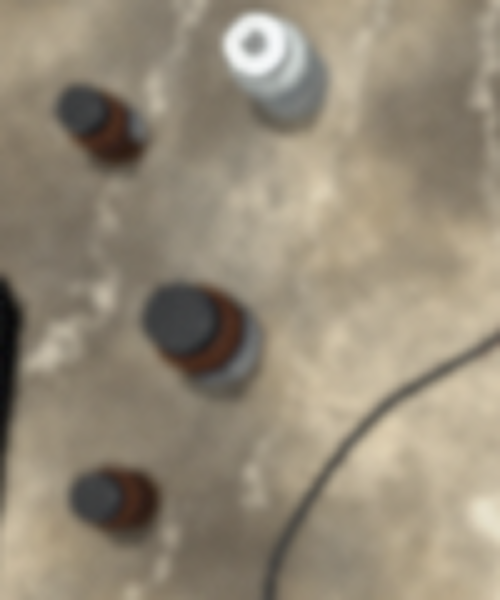

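View pics/c4.png

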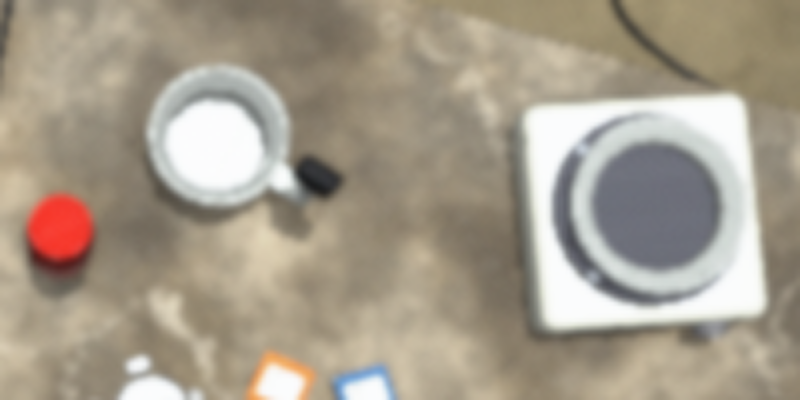

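Confirmed: the amber bottle at side (276,305) is clearly the largest. The carrier is at top (314,204) with its black handle at (340,214), and the nest at (424,221). Now the measurements.

```bash
python3 - <<'E'
from h import *
np.set_printoptions(precision=4,suppress=True)
top=cv2.imread("pics/top0.png");side=cv2.imread("pics/side0.png")
def dark(im,x,y,w,h,th,n):
    g=im[y:y+h,x:x+w].max(2); m=(g<th).astype(np.uint8)
    cs,_=cv2.findContours(m,cv2.RETR_EXTERNAL,cv2.CHAIN_APPROX_NONE)
    c=max(cs,key=cv2.contourArea); r=cv2.minAreaRect(c); M=cv2.moments(c)
    print(n,"cent",M["m10"]/M["m00"]+x,M["m01"]/M["m00"]+y,"area",M["m00"],"rect",r[0][0]+x,r[0][1]+y,r[1],r[2])
def both(n,s,t,z):
    p,e=tri(s,t);print(n,"tri",p,e*1000,"mm; plane top",plane("top",t,z),"side",plane("side",s,z))
both("cap",(274.8,288),(176.2,224),.099)
both("rim",(268.2,197.5),(314.5,204.2),.048)
both("handle",(282.2,161),(339.7,213.8),.118)
both("nest",(293,138),(424.5,221.2),.070)
# base of bottle side crop bottom (433,395)
hsv=cv2.cvtColor(top,cv2.COLOR_BGR2HSV)
dark(top,325,203,22,20,60,"handle top")
dark(side,270,155,22,24,60,"handle side")
dark(top,165,212,30,30,75,"cap")
print("cap r px ->", [np.linalg.norm(plane("top",(176.2+7.2,224),.099)-plane("top",(176.2-7.2,224),.099))])
E
```

```text
cap tri [0.4162 0.3409 0.0918] 1.396656865812628 mm; plane top [0.4148 0.3393 0.099 ] side [0.416  0.3461 0.099 ]
rim tri [0.4751 0.0379 0.0398] 0.11441660132701738 mm; plane top [0.4738 0.0385 0.048 ] side [0.4734 0.0475 0.048 ]
handle tri [ 0.4449 -0.0109  0.1153] 1.2779227789164984 mm; plane top [ 0.4439 -0.0106  0.118 ] side [ 0.4451 -0.0071  0.118 ]
nest tri [ 0.4395 -0.2093  0.0592] 1.2491695953187638 mm; plane top [ 0.4388 -0.206   0.07  ] side [ 0.4372 -0.1915  0.07  ]
handle top cent 338.7579365079365 214.14285714285714 area 42.0 rect 338.461537361145 214.30769157409668 (9.429903030395508, 6.1017022132873535) 33.690067291259766
handle side cent 281.9684684684685 167.4129129129129 area 111.0 rect 282.03845977783203 167.30769157409668 (12.75810432434082, 14.144854545593262) 56.30992889404297
cap cent 178.97277409860192 225.45768947755704 area 226.5 rect 178.82786750793457 224.60655689239502 (19.461605072021484, 15.748537063598633) 39.80556869506836
cap r px -> [np.float64(0.030949196049751746)]
```

```bash
python3 - <<'E'
from h import *
np.set_printoptions(precision=4,suppress=True)
for n in("side","top"): print(n,ray(n,(280,210))[0])
print("microscope top head",tri((470,170),(185,300)), [plane("top",p,0) for p in((232,300),(200,395),(160,300))],[plane("side",p,0) for p in((355,335),(472,355))])
for n,p in(("cap",(.415,.339,.099)),("base",(.415,.339,0)),("rim",(.474,.038,.048)),("nest",(.439,-.206,.07)),("nestfloor",(.439,-.206,.05))): print(n,proj("side",p),proj("top",p))
E
```

```text
side [0.348  0.7412 0.638 ]
top [0.3124 0.112  1.1011]
microscope top head (array([0.2115, 0.2867, 0.3311]), np.float64(0.11915260975723878)) [array([0.2511, 0.2227, 0.    ]), array([0.0377, 0.2866, 0.    ]), array([0.2469, 0.3894, 0.    ])] [array([0.2689, 0.3618, 0.    ]), array([0.0674, 0.3782, 0.    ])]
cap [275.9316 284.6972] [176.3304 223.9071]
base [277.2725 316.5647] [185.5905 228.419 ]
rim [268.5458 194.9623] [314.7149 204.125 ]
nest [292.8506 135.2904] [424.514 221.104]
nestfloor [292.8248 141.3697] [421.8187 222.105 ]
```

>>> {"fn": "play_rows", "kwargs": {
  "series": [
    [0,0.024,0.035,0,0,0,4],
    [0,0.024,0.035,0,0,0,4],
    [0,0.024,0.035,0,0,0,4],
    [0,0.024,0.035,0,0,0,4],
    [0,0.024,0.035,0,0,0,4],
    [0,0.024,0.035,0,0,0,4],
    [0,0.024,0.035,0,0,0,4],
    [0,0.024,0.035,0,0,0,4]
  ],
  "newtons": 30
}}

```text
time: 0.9
tool_pos: [0.4265, -0.1884, 0.2532]
orientation: [-2.739, -1.538, 0.0]
contact_force: [1.3, -0.8, 0.3]
width: 0.0853
```

>>> {"fn": "play_rows", "kwargs": {
  "series": [
    [0,0.001,0.035,0,0,0,0],
    [0,0,0.035,0,0,0,0],
    [0,0,0.035,0,0,0,0],
    [0,0,0.035,0,0,0,0],
    [0,0,0.035,0,0,0,0],
    [0,0,0.035,0,0,0,0],
    [0,0,0.035,0,0,0,0],
    [0,0,0.035,0,0,0,0]
  ]
}}

```text
time: 1.7
tool_pos: [0.4265, 0.0914, 0.2532]
orientation: [-2.742, -1.534, 0.001]
contact_force: [0.2, 0.6, 0.8]
width: 0.085
```

```bash
python3 - <<'E'
from h import *
for n in("side","top"):
    cv2.imwrite(f"pics/{n}1.png",optics.get_image(n)[:,:,::-1])
s=arm.observe();print(s["tool_pos"],[proj(n,s["tool_pos"]-[0,0,.019]) for n in("side","top")],s["qpos"])
E
python3 -c "
import cv2,numpy as np
cv2.imwrite('pics/b1.png',cv2.resize(np.hstack([cv2.imread('pics/side1.png'),cv2.imread('pics/top1.png')]),(800,300)))"
```

```text
[0.4263441  0.09319628 0.25309372] [array([284.7137019 , 141.67177144]), array([292.06725852, 213.6039658 ])] [3.84898646e-02 1.79589822e-01 1.74861978e+00 1.17665504e-03
 1.21389426e+00 5.84320349e-01]
```

View pics/side1.png

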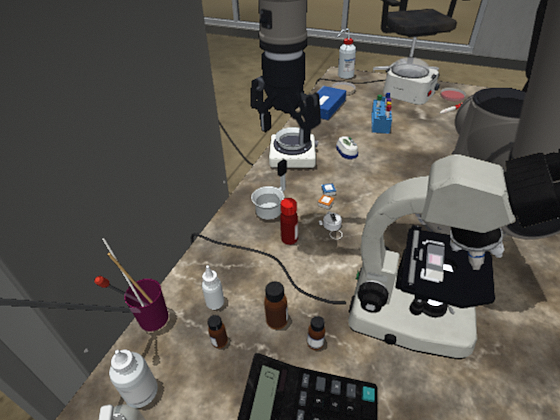

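View pics/top1.png

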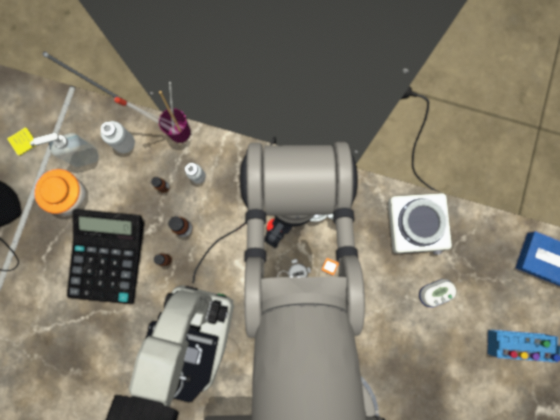

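The gripper hangs over the worktop, with the bottle and microscope clear ahead. I'll move to above the bottle.

>>> {"fn": "play_rows", "kwargs": {
  "series": [
    [0,-0.002,0.035,0,0,0,0],
    [0,-0.002,0.035,0,0,0,0],
    [0,-0.002,0.035,0,0,0,0],
    [0,-0.002,0.035,0,0,0,0],
    [0,-0.002,0.035,0,0,0,0],
    [0,-0.001,0.035,0,0,0,0],
    [0,0,0.03,0,0,0,0],
    [0,0,0.01,0,0,0,0]
  ]
}}

```text
time: 2.6
tool_pos: [0.4157, 0.3417, 0.2527]
orientation: [-2.74, -1.537, 0.001]
contact_force: [0.3, 0.2, -0.1]
width: 0.0852
```

>>> {"fn": "play_rows", "kwargs": {
  "series": [
    [0,0,0,-0.015,0,0,0],
    [0,0,0,-0.02,0,0,0],
    [0,0,0,-0.02,0,0,0],
    [0,0,0,-0.02,0,0,0],
    [0,0,0,-0.015,0,0,0],
    [0,0,0,0,0,0,0],
    [0,0,0,0,0,0,0],
    [0,0,0,0,0,0,0]
  ]
}}

```text
time: 3.4
tool_pos: [0.4166, 0.3399, 0.1643]
orientation: [2.742, 1.533, 0.003]
contact_force: [0.1, 0.3, 0.5]
width: 0.0853
```

```bash
python3 - <<'E'
from h import *
for n in("side","top"):
    cv2.imwrite(f"pics/{n}2.png",optics.get_image(n)[:,:,::-1])
s=arm.observe();print(s["tool_pos"],s["orientation"],[proj(n,s["tool_pos"]-[0,0,.012]) for n in("side","top")])
im=cv2.imread("pics/side2.png")[150:360,180:390];cv2.imwrite("pics/c5.png",cv2.resize(im,None,fx=2.8,fy=2.8))
E
```

```text
[0.41644849 0.3400387  0.16430142] [2.74153371 1.53388462 0.00282126] [array([274.13362657, 265.17521107]), array([170.08511932, 220.37439657])]
```

View pics/c5.png

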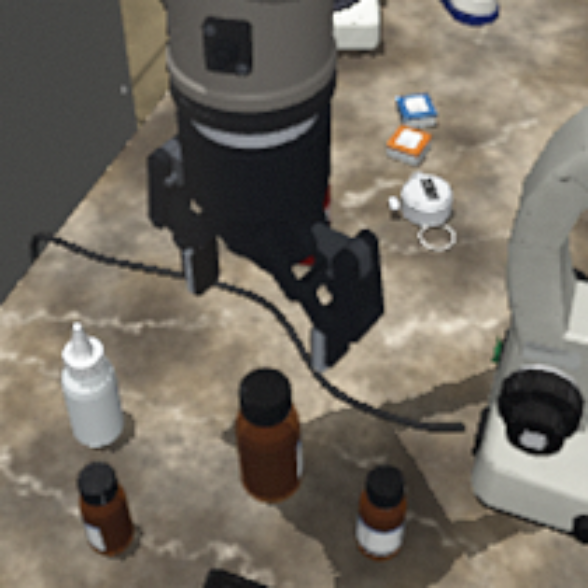

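View pics/top2.png

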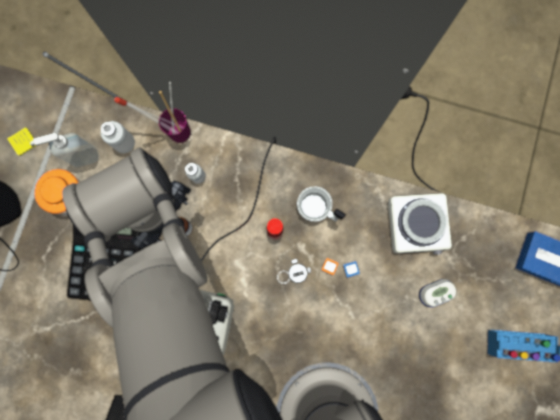

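The fingertips (side ≈ (251,252) and (296,280)) straddle the cap's axis, and the projection agrees to about 1 px. I'll descend and close on the cap.

>>> {"fn": "play_rows", "kwargs": {
  "series": [
    [0,0,0.0005,-0.012,0,0,0],
    [0,0,0.0005,-0.015,0,0,0],
    [0,0,0,-0.015,0,0,0],
    [0,0,0,-0.015,0,0,0],
    [0,0,0,-0.01,0,0,0],
    [0,0,0,0,0,0,0],
    [90,0,0,0,0,0,0],
    [130,0,0,0,0,0,0]
  ]
}}

```text
time: 4.3
tool_pos: [0.4164, 0.3413, 0.097]
orientation: [2.742, 1.534, 0.002]
contact_force: [1.2, -0.2, 0.1]
width: 0.0592
```

>>> {"fn": "play_rows", "kwargs": {
  "series": [
    [170,0,0,0,0,0,0],
    [210,0,0,0,0,0,0],
    [255,0,0,0,0,0,0],
    [255,0,0,0,0,0,0],
    [255,0,0,0,0,0,0],
    [255,0,0,0,0,0,0],
    [255,0,0,0,0,0,0],
    [255,0,0,0,0,0,0]
  ]
}}

```text
time: 5.1
tool_pos: [0.4162, 0.3413, 0.097]
orientation: [-2.741, -1.534, -0.002]
contact_force: [-0.6, 0.2, 6.0]
width: 0.0311
```

```bash
python3 - <<'E'
from h import *
cv2.imwrite("pics/side3.png",optics.get_image("side")[:,:,::-1])
s=arm.observe();print(s["tool_pos"],s["width"],s["contact_force"])
im=cv2.imread("pics/side3.png")[190:360,180:390];cv2.imwrite("pics/c6.png",cv2.resize(im,None,fx=3,fy=3))
E
```

```text
[0.41618865 0.34128744 0.09702755] 0.031210027980869616 [-1.36131185  0.62026873  6.28843112]
```

View pics/c6.png

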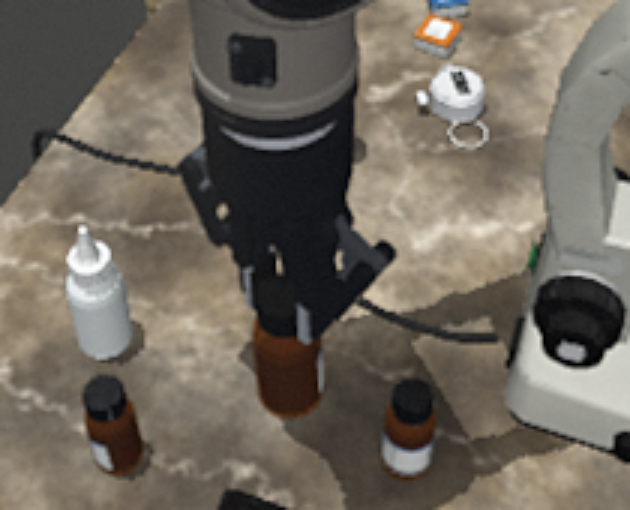

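The bottle is held by its cap, 31 mm wide. Lifting.

>>> {"fn": "play_rows", "kwargs": {
  "series": [
    [255,0,0,0.006,0,0,0],
    [255,0,0,0.014,0,0,0],
    [255,0,0,0.025,0,0,0],
    [255,0,0,0.03,0,0,0],
    [255,0,0,0.03,0,0,0],
    [255,0,0,0.025,0,0,0],
    [255,0,0,0.015,0,0,0],
    [255,0,0,0.005,0,0,0]
  ]
}}

```text
time: 5.95
tool_pos: [0.4165, 0.3412, 0.2482]
orientation: [2.741, 1.534, 0.005]
contact_force: [-0.2, -0.4, -0.5]
width: 0.0309
```

>>> {"fn": "play_rows", "kwargs": {
  "series": [
    [255,0.002,-0.015,0,0,0,0],
    [255,0.006,-0.025,0,0,0,0],
    [255,0.008,-0.03,0,0,0,0],
    [255,0.008,-0.03,0,0,0,0],
    [255,0.008,-0.03,0,0,0,0],
    [255,0.006,-0.025,0,0,0,0],
    [255,0.002,-0.015,0,0,0,0],
    [255,0.002,-0.01,0,0,0,0]
  ]
}}

```text
time: 6.75
tool_pos: [0.4573, 0.1589, 0.2451]
orientation: [-2.742, -1.532, 0.004]
contact_force: [0.6, -0.4, -1.3]
width: 0.0311
```

```bash
python3 - <<'E'
from h import *
cv2.imwrite("pics/side4.png",optics.get_image("side")[:,:,::-1])
s=arm.observe();print(s["tool_pos"],s["width"],s["contact_force"])
im=cv2.imread("pics/side4.png")[100:300,180:390];cv2.imwrite("pics/c7.png",cv2.resize(im,None,fx=3,fy=3))
print(proj("side",s["tool_pos"]-[0,0,.097]),proj("side",s["tool_pos"]-[0,0,.048]))
E
```

```text
[0.45777113 0.15835333 0.24531241] 0.030950052604964803 [ 1.77996731 -0.6406061  -1.35186768]
[265.92786091 195.04622439] [264.82405618 175.40544979]
```

View pics/c7.png

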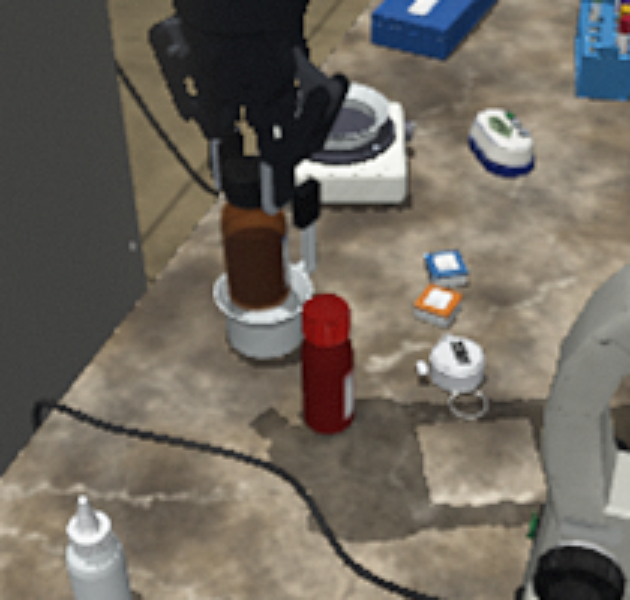

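The bottle is held upright, with its underside at side ≈ (266,198). The offset of about 3 px from the projection is the same one seen at the cup rim, so the two are consistent. I'll move over the cup.

>>> {"fn": "play_rows", "kwargs": {
  "series": [
    [255,0.002,-0.01,0,0,0,0],
    [255,0.003,-0.02,0,0,0,0],
    [255,0.003,-0.025,0,0,0,0],
    [255,0.003,-0.025,0,0,0,0],
    [255,0.003,-0.02,0,0,0,0],
    [255,0.002,-0.014,0,0,0,0],
    [255,0,-0.005,0,0,0,0],
    [255,0,0,0,0,0,0]
  ]
}}

```text
time: 7.6
tool_pos: [0.4738, 0.0419, 0.2462]
orientation: [-2.742, -1.533, 0.0]
contact_force: [0.3, 0.2, -1.3]
width: 0.0311
```

>>> {"fn": "play_rows", "kwargs": {
  "series": [
    [255,0,0,-0.01,0,0,0],
    [255,0,0,-0.015,0,0,0],
    [255,0,0,-0.02,0,0,0],
    [255,0,0,-0.02,0,0,0],
    [255,0,0,-0.015,0,0,0],
    [255,0,0,-0.01,0,0,0],
    [255,0,0,0,0,0,0],
    [255,0,0,0,0,0,0]
  ]
}}

```text
time: 8.4
tool_pos: [0.4741, 0.0423, 0.1565]
orientation: [2.741, 1.535, 0.0]
contact_force: [0.4, 0.9, -0.7]
width: 0.0313
```

```bash
python3 - <<'E'
from h import *
for n in("side","top"):
    cv2.imwrite(f"pics/{n}5.png",optics.get_image(n)[:,:,::-1])
s=arm.observe();print(s["tool_pos"],s["width"],s["contact_force"])
a=cv2.imread("pics/side5.png")[130:260,210:340];b=cv2.imread("pics/top5.png")[150:280,240:370]
cv2.imwrite("pics/c8.png",cv2.resize(np.hstack([a,b]),None,fx=3,fy=3))
E
```

```text
[0.47444802 0.04214035 0.15702961] 0.03113609698713849 [-0.16473735  0.81976342 -0.4297773 ]
```

View pics/c8.png

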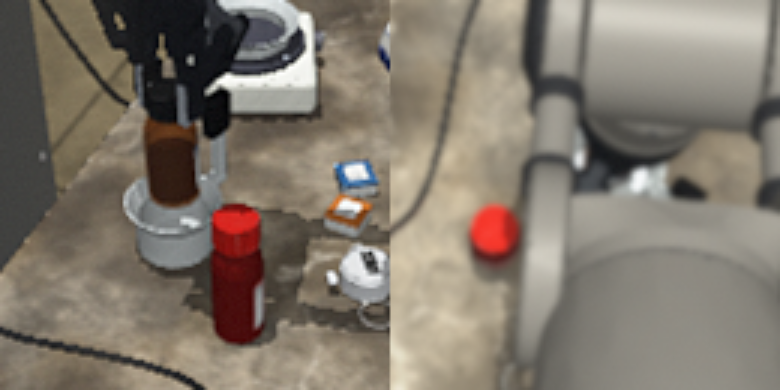

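>>> {"fn": "play_rows", "kwargs": {
  "series": [
    [255,0,-0.002,0,0,0,0],
    [255,0,-0.002,-0.005,0,0,0],
    [255,0,0,-0.01,0,0,0],
    [255,0,0,-0.01,0,0,0],
    [255,0,0,-0.01,0,0,0],
    [255,0,0,-0.008,0,0,0],
    [255,0,0,-0.004,0,0,0],
    [255,0,0,0,0,0,0]
  ]
}}

```text
time: 9.3
tool_pos: [0.4736, 0.038, 0.1086]
orientation: [-2.741, -1.534, 0.002]
contact_force: [-1.1, 0.5, -0.3]
width: 0.0314
```

```bash
python3 - <<'E'
from h import *
for n in("side",):
    cv2.imwrite(f"pics/{n}6.png",optics.get_image(n)[:,:,::-1])
s=arm.observe();print(s["tool_pos"],s["width"],s["contact_force"],s["wrist_torque"])
print("red",plane("top",(275,227.5),.11))
a=cv2.imread("pics/side6.png")[130:260,210:340]
cv2.imwrite("pics/c9.png",cv2.resize(a,None,fx=4,fy=4))
E
```

```text
[0.47387272 0.03802916 0.10904691] 0.031314844683471565 [ 0.15420517 -0.16504057 -0.9599708 ] [ 0.02159209 -0.029575    0.09763124]
red [0.41178777 0.1261919  0.11      ]
```

View pics/c9.png

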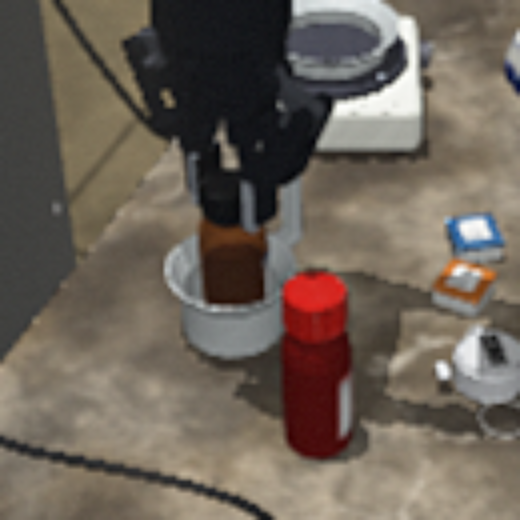

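The bottle is inside the cup and centred. I'll lower the last millimetres and release.

>>> {"fn": "play_rows", "kwargs": {
  "series": [
    [255,0,0,-0.002,0,0,0],
    [255,0,0,-0.002,0,0,0],
    [255,0,0,-0.001,0,0,0],
    [255,0,0,-0.001,0,0,0],
    [255,0,0,0,0,0,0],
    [255,0,0,0,0,0,0],
    [255,0,0,0,0,0,0],
    [255,0,0,0,0,0,0]
  ]
}}

```text
time: 10.15
tool_pos: [0.474, 0.038, 0.1034]
orientation: [2.741, 1.534, 0.0]
contact_force: [0.2, 0.1, 0.2]
width: 0.031
```

```bash
python3 - <<'E'
from h import *
s=arm.observe();print(s["tool_pos"],s["width"],s["contact_force"],s["wrist_torque"])
E
```

```text
[0.47396074 0.03798499 0.10337613] 0.031038689835040684 [0.16496987 0.14729427 0.17547364] [ 0.02123984  0.0347038  -0.01255965]
```

>>> {"fn": "play_rows", "kwargs": {
  "series": [
    [255,0,0,-0.001,0,0,0],
    [255,0,0,0,0,0,0],
    [230,0,0,0,0,0,0],
    [190,0,0,0,0,0,0],
    [150,0,0,0,0,0,0],
    [110,0,0,0,0,0,0],
    [100,0,0,0,0,0,0],
    [100,0,0,0,0,0,0]
  ]
}}

```text
time: 10.95
tool_pos: [0.474, 0.038, 0.1024]
orientation: [2.741, 1.534, 0.0]
contact_force: [0.2, 0.6, -0.5]
width: 0.052
```

>>> {"fn": "play_rows", "kwargs": {
  "series": [
    [100,0,0,0.005,0,0,0],
    [100,0,0,0.015,0,0,0],
    [100,0,0,0.025,0,0,0],
    [100,0,0,0.025,0,0,0],
    [100,0,0,0.02,0,0,0],
    [60,0,0,0.005,0,0,0],
    [60,-0.001,-0.001,0,0,0,0],
    [60,0,0,0,0,0,0]
  ]
}}

```text
time: 11.75
tool_pos: [0.4723, 0.0369, 0.1965]
orientation: [-2.741, -1.534, 0.002]
contact_force: [-0.0, -0.0, -0.7]
width: 0.0654
```

```bash
python3 - <<'E'
from h import *
for n in("side","top"):
    cv2.imwrite(f"pics/{n}7.png",optics.get_image(n)[:,:,::-1])
s=arm.observe();print(s["tool_pos"],s["width"],s["contact_force"],s["wrist_torque"])
a=cv2.imread("pics/side7.png")[110:240,210:340];b=cv2.imread("pics/top7.png")[150:280,240:370]
cv2.imwrite("pics/c10.png",cv2.resize(np.hstack([a,b]),None,fx=3,fy=3))
E
```

```text
[0.47228736 0.03697797 0.19621951] 0.06515892066269056 [-0.00978557  0.04107393 -0.75401514] [-0.04918635 -0.04830985 -0.04597882]
```

View pics/c10.png

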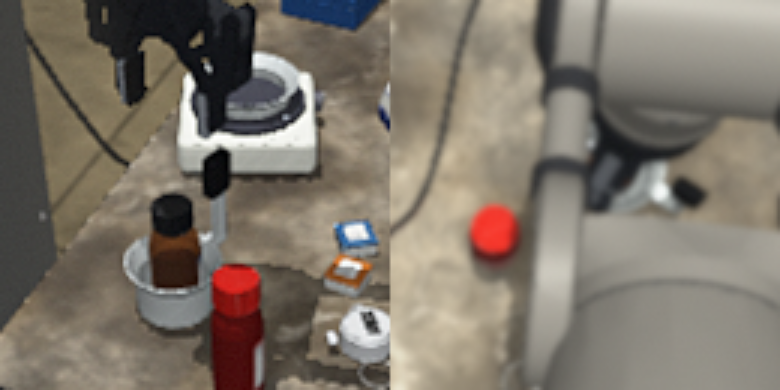

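The bottle stands upright in the cup (cap at side ≈ (267,182)). Next is the handle at about (0.444, -0.011).

>>> {"fn": "play_rows", "kwargs": {
  "series": [
    [60,-0.004,-0.008,0,0,0,0],
    [60,-0.007,-0.012,0,0,0,0],
    [60,-0.007,-0.012,0,0,0,0],
    [60,-0.006,-0.01,0,0,0,0],
    [60,-0.004,-0.006,0,0,0,0],
    [60,0,0,-0.01,0,0,0],
    [60,0,0,-0.015,0,0,0],
    [60,0,0,0,0,0,0]
  ]
}}

```text
time: 12.65
tool_pos: [0.4438, -0.0108, 0.1705]
orientation: [-2.74, -1.533, 0.004]
contact_force: [-0.5, 1.0, -0.3]
width: 0.065
```

```bash
python3 - <<'E'
from h import *
for n in("side","top"):
    cv2.imwrite(f"pics/{n}8.png",optics.get_image(n)[:,:,::-1])
s=arm.observe();print(s["tool_pos"],s["width"],s["contact_force"],s["wrist_torque"])
print(proj("side",s["tool_pos"]-[0,0,.018]),proj("side",np.r_[s["tool_pos"][:2],.118]))
a=cv2.imread("pics/side8.png")[110:240,210:340];b=cv2.imread("pics/top8.png")[150:280,240:370]
cv2.imwrite("pics/c11.png",cv2.resize(np.hstack([a,b]),None,fx=3,fy=3))
E
```

```text
[ 0.44487126 -0.01083676  0.17202795] 0.06515981346459297 [ 0.17638821 -0.1884252  -0.20908952] [ 0.00213177 -0.00162218  0.00365322]
[282.23775913 147.20582689] [282.46174771 160.1118477 ]
```

View pics/c11.png

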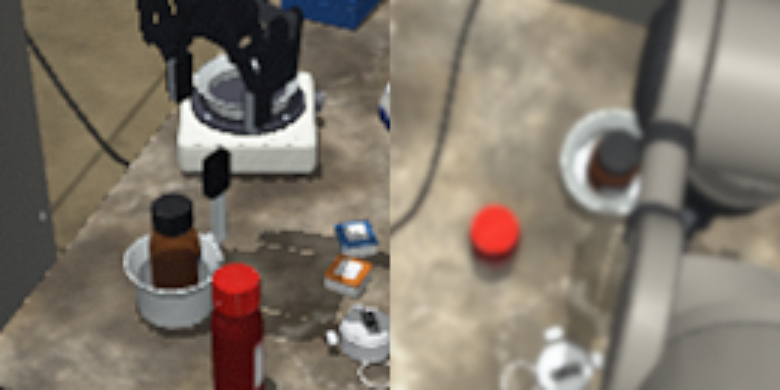

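The handle's top at side (282,161) lies right under the tool, where the projection is (282.5,160). I'll descend and pinch.

>>> {"fn": "play_rows", "kwargs": {
  "series": [
    [60,0,0,-0.01,0,0,0],
    [60,0,0,-0.014,0,0,0],
    [60,0,0,-0.015,0,0,0],
    [60,0,0,-0.015,0,0,0],
    [60,0,0,-0.01,0,0,0],
    [60,0,0,-0.005,0,0,0],
    [60,0,0,0,0,0,0],
    [60,0,0,0,0,0,0]
  ]
}}

```text
time: 13.55
tool_pos: [0.4453, -0.011, 0.1037]
orientation: [2.741, 1.534, 0.001]
contact_force: [-0.7, 1.0, -0.7]
width: 0.0654
```

```bash
python3 - <<'E'
from h import *
cv2.imwrite("pics/side9.png",optics.get_image("side")[:,:,::-1])
s=arm.observe();print(s["tool_pos"],s["width"],s["contact_force"])
cv2.imwrite("pics/c12.png",cv2.resize(cv2.imread("pics/side9.png")[110:240,210:340],None,fx=4,fy=4))
E
```

```text
[ 0.4453899  -0.01108444  0.10380346] 0.06542331937198692 [ 0.25280492 -0.10318446  0.35909457]
```

View pics/c12.png

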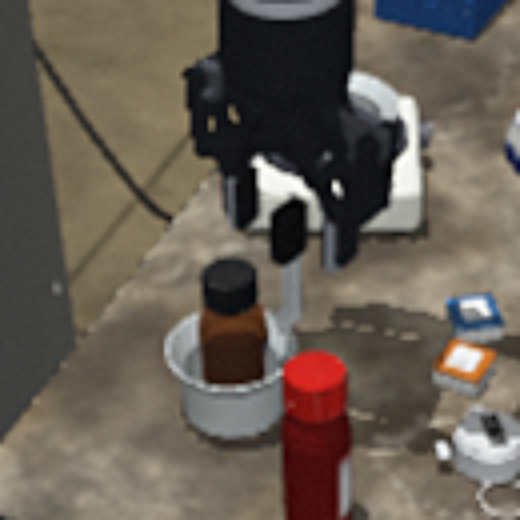

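>>> {"fn": "play_rows", "kwargs": {
  "series": [
    [90,0,0,0,0,0,0],
    [120,0,0,0,0,0,0],
    [145,0,0,0,0,0,0],
    [165,0,0,0,0,0,0],
    [180,0,0,0,0,0,0],
    [200,0,0,0,0,0,0],
    [220,0,0,0,0,0,0],
    [255,0,0,0,0,0,0]
  ],
  "newtons": 25
}}

```text
time: 14.4
tool_pos: [0.4449, -0.0109, 0.1033]
orientation: [-2.741, -1.534, -0.0]
contact_force: [-0.5, 1.8, 1.3]
width: 0.0128
```

>>> {"fn": "play_rows", "kwargs": {
  "series": [
    [255,0,0,0,0,0,0],
    [255,0,0,0,0,0,0],
    [255,0,0,0,0,0,0],
    [255,0,0,0,0,0,0],
    [255,0,0,0.003,0,0,0],
    [255,0,0,0.005,0,0,0],
    [255,0,0,0.007,0,0,0],
    [255,0,0,0,0,0,0]
  ],
  "newtons": 90
}}

```text
time: 15.2
tool_pos: [0.4456, -0.0111, 0.1192]
orientation: [2.741, 1.533, 0.002]
contact_force: [-0.4, 0.2, -2.4]
width: 0.0122
```

```bash
python3 - <<'E'
from h import *
cv2.imwrite("pics/side10.png",optics.get_image("side")[:,:,::-1])
s=arm.observe();print(s["tool_pos"],s["width"],s["contact_force"],s["wrist_torque"])
cv2.imwrite("pics/c13.png",cv2.resize(cv2.imread("pics/side10.png")[110:240,210:340],None,fx=4,fy=4))
E
```

```text
[ 0.44531306 -0.01110251  0.11883166] 0.01209904055231712 [ 0.80955105  0.17119661 -3.15439125] [-0.10703575  0.00027318 -0.02793012]
```

View pics/c13.png

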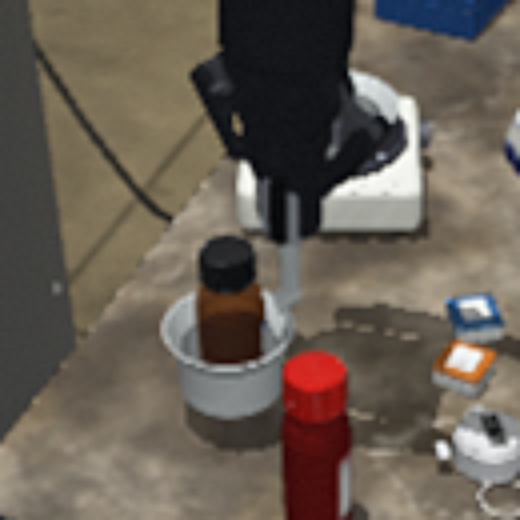

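The carrier is lifted level, with the weight felt at about 3 N. I'll raise it and carry it to the mixer.

>>> {"fn": "play_rows", "kwargs": {
  "series": [
    [255,0,0,0.006,0,0,0],
    [255,0,0,0.012,0,0,0],
    [255,0,0,0.016,0,0,0],
    [255,0,0,0.018,0,0,0],
    [255,0,0,0.018,0,0,0],
    [255,0,0,0.014,0,0,0],
    [255,0,0,0.008,0,0,0],
    [255,0,0,0.003,0,0,0]
  ]
}}

```text
time: 16.05
tool_pos: [0.4451, -0.0111, 0.214]
orientation: [2.741, 1.534, 0.001]
contact_force: [0.1, -0.1, -2.4]
width: 0.012
```

>>> {"fn": "play_rows", "kwargs": {
  "series": [
    [255,-0.001,-0.005,0,0,0,0],
    [255,-0.002,-0.01,0,0,0,0],
    [255,-0.003,-0.016,0,0,0,0],
    [255,-0.003,-0.02,0,0,0,0],
    [255,-0.003,-0.02,0,0,0,0],
    [255,-0.003,-0.02,0,0,0,0],
    [255,-0.003,-0.02,0,0,0,0],
    [255,-0.003,-0.02,0,0,0,0]
  ]
}}

```text
time: 16.85
tool_pos: [0.4231, -0.1434, 0.2126]
orientation: [-2.741, -1.533, 0.002]
contact_force: [-0.5, -0.2, -2.2]
width: 0.0119
```

>>> {"fn": "play_rows", "kwargs": {
  "series": [
    [255,-0.003,-0.02,0,0,0,0],
    [255,-0.003,-0.02,0,0,0,0],
    [255,-0.003,-0.02,0,0,0,0],
    [255,-0.003,-0.02,0,0,0,0],
    [255,-0.002,-0.016,0,0,0,0],
    [255,-0.001,-0.01,0,0,0,0],
    [255,0,-0.005,0,0,0,0],
    [255,0,-0.002,0,0,0,0]
  ]
}}

```text
time: 17.65
tool_pos: [0.4088, -0.2552, 0.2131]
orientation: [-2.742, -1.533, -0.0]
contact_force: [0.4, 0.6, -2.5]
width: 0.0119
```

```bash
python3 - <<'E'
from h import *
for n in("side","top"):
    cv2.imwrite(f"pics/{n}11.png",optics.get_image(n)[:,:,::-1])
s=arm.observe();print(s["tool_pos"],s["width"],s["contact_force"],s["wrist_torque"],s["orientation"])
a=cv2.imread("pics/side11.png")[70:200,240:370];b=cv2.imread("pics/top11.png")[150:280,350:480]
cv2.imwrite("pics/c14.png",cv2.resize(np.hstack([a,b]),None,fx=3,fy=3,interpolation=cv2.INTER_CUBIC))
E
```

```text
[ 0.40897696 -0.25471268  0.21320016] 0.011934571699622545 [-0.73175696  0.42825678 -2.19718211] [-0.00014034  0.07007477  0.05277937] [-2.74103673e+00 -1.53426891e+00 -6.98196583e-05]
```

View pics/c14.png

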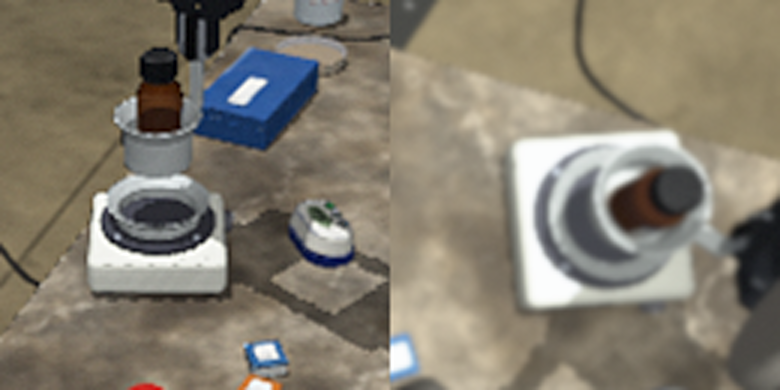

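```bash
python3 - <<'E'
from h import *
np.set_printoptions(precision=4,suppress=True)
im=cv2.imread("pics/top0.png");hsv=cv2.cvtColor(im,cv2.COLOR_BGR2HSV)
# nest floor disc: dark
x,y,w,h=400,195,50,55
m=((hsv[y:y+h,x:x+w,2]<135)).astype(np.uint8)
m=cv2.morphologyEx(m,cv2.MORPH_OPEN,np.ones((3,3)))
cs,_=cv2.findContours(m,cv2.RETR_LIST,cv2.CHAIN_APPROX_NONE)
for c in cs:
    if len(c)>20: e=cv2.fitEllipse(c);print(np.array(e[0])+[x,y],e[1],cv2.contourArea(c), plane("top",np.array(e[0])+[x,y],.055),plane("top",np.array(e[0])+[x,y],.07))
for p in((424.0,221.2),): print("nest rim",plane("top",p,.07))
print("carrier rim",plane("top",((653.5-390)/3-.5+350,201.5/3-.5+150),.1577))
print("carrier rim side",plane("side",(157/3-.5+240,119/3-.5+70),.1577),"nest side",plane("side",(158/3-.5+240,209/3-.5+70),.07))
E
```

```text
[403.1965 225.9523] (6.2264404296875, 22.38454818725586) 54.0 [ 0.4285 -0.1622  0.055 ] [ 0.4269 -0.1583  0.07  ]
[424.047  220.8787] (29.30759620666504, 30.4603214263916) 699.0 [ 0.4413 -0.2096  0.055 ] [ 0.4395 -0.205   0.07  ]
nest rim [ 0.4388 -0.2048  0.07  ]
carrier rim [ 0.4381 -0.2053  0.1577]
carrier rim side [ 0.4407 -0.1921  0.1577] nest side [ 0.4389 -0.1851  0.07  ]
```

The carrier rim at (0.438,-0.205) and the nest at (0.439,-0.206) agree within 2 mm from the top; the side view is coarser (about 5 mm per px). I'll lower to just above the nest.

>>> {"fn": "play_rows", "kwargs": {
  "series": [
    [255,0.001,-0.001,-0.003,0,0,0],
    [255,0,0,-0.006,0,0,0],
    [255,0,0,-0.008,0,0,0],
    [255,0,0,-0.008,0,0,0],
    [255,0,0,-0.006,0,0,0],
    [255,0,0,-0.003,0,0,0],
    [255,0,0,0,0,0,0],
    [255,0,0,0,0,0,0]
  ]
}}

```text
time: 18.55
tool_pos: [0.41, -0.2561, 0.1794]
orientation: [2.741, 1.534, 0.0]
contact_force: [0.0, -0.7, -2.8]
width: 0.0117
```

```bash
python3 - <<'E'
from h import *
for n in("side","top"):
    cv2.imwrite(f"pics/{n}12.png",optics.get_image(n)[:,:,::-1])
s=arm.observe();print(s["tool_pos"],s["width"],s["contact_force"],s["wrist_torque"])
a=cv2.imread("pics/side12.png")[90:180,250:340];b=cv2.imread("pics/top12.png")[180:270,370:460]
cv2.imwrite("pics/c15.png",cv2.resize(np.hstack([a,b]),None,fx=4.4,fy=4.4,interpolation=cv2.INTER_CUBIC))
E
```

```text
[ 0.41010454 -0.25618658  0.17962277] 0.011788120388459212 [ 0.26844553 -0.61460769 -1.74025468] [-0.11047563  0.01927058 -0.03975726]
```

View pics/c15.png

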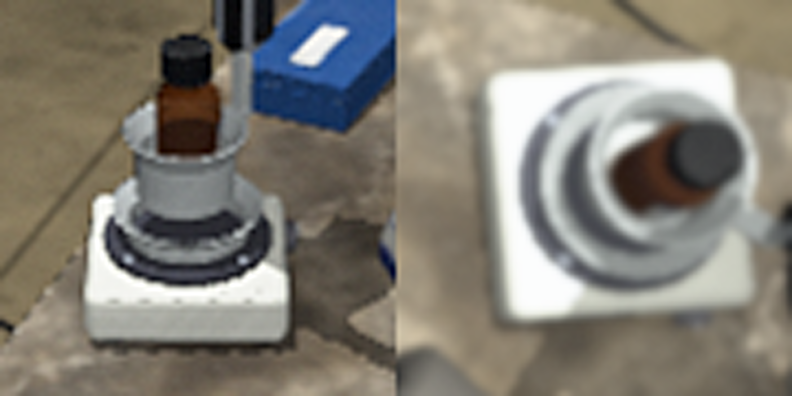

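The cup sits centrally over the nest in both views. Lowering into it.

>>> {"fn": "play_rows", "kwargs": {
  "series": [
    [255,-0.001,0,-0.002,0,0,0],
    [255,0,0,-0.003,0,0,0],
    [255,0,0,-0.003,0,0,0],
    [255,0,0,-0.003,0,0,0],
    [255,0,0,-0.003,0,0,0],
    [255,0,0,-0.002,0,0,0],
    [255,0,0,0,0,0,0],
    [255,0,0,0,0,0,0]
  ]
}}

```text
time: 19.45
tool_pos: [0.409, -0.256, 0.1633]
orientation: [2.742, 1.534, 0.0]
contact_force: [-0.2, 0.6, -2.6]
width: 0.012
```

```bash
python3 - <<'E'
from h import *
s=arm.observe();print(s["tool_pos"],s["width"],s["contact_force"],s["wrist_torque"])
cv2.imwrite("pics/side13.png",optics.get_image("side")[:,:,::-1])
cv2.imwrite("pics/c16.png",cv2.resize(cv2.imread("pics/side13.png")[90:180,250:340],None,fx=5,fy=5,interpolation=cv2.INTER_CUBIC))
E
```

```text
[ 0.40896969 -0.25602906  0.16330605] 0.01203192284455347 [-0.20497684  0.57328139 -2.60081766] [-0.10427733  0.05884284  0.0119546 ]
```

View pics/c16.png

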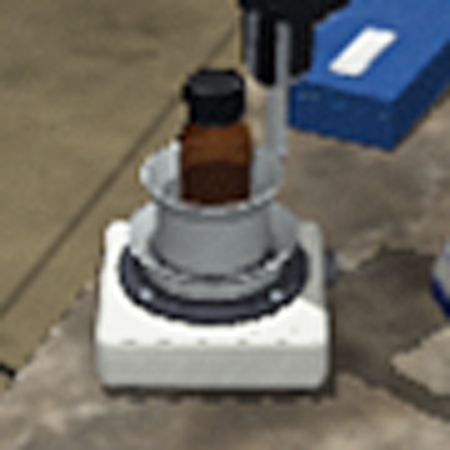

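>>> {"fn": "play_rows", "kwargs": {
  "series": [
    [255,0,0,-0.002,0,0,0],
    [255,0,0,-0.002,0,0,0],
    [255,0,0,-0.002,0,0,0],
    [255,0,0,-0.001,0,0,0],
    [255,0,0,-0.001,0,0,0],
    [255,0,0,0,0,0,0],
    [255,0,0,0,0,0,0],
    [255,0,0,0,0,0,0]
  ]
}}

```text
time: 20.3
tool_pos: [0.409, -0.256, 0.1554]
orientation: [2.741, 1.534, 0.0]
contact_force: [-0.1, -0.3, -1.6]
width: 0.012
```

>>> {"fn": "play_rows", "kwargs": {
  "series": [
    [255,0,0,-0.0005,0,0,0],
    [255,0,0,-0.0005,0,0,0],
    [255,0,0,-0.0005,0,0,0],
    [255,0,0,0,0,0,0],
    [255,0,0,0,0,0,0],
    [255,0,0,0,0,0,0],
    [255,0,0,0,0,0,0],
    [255,0,0,0,0,0,0]
  ]
}}

```text
time: 21.1
tool_pos: [0.409, -0.256, 0.1538]
orientation: [2.741, 1.534, 0.0]
contact_force: [0.1, 0.1, -2.1]
width: 0.0123
```

>>> {"fn": "play_rows", "kwargs": {
  "series": [
    [255,0,0,-0.0005,0,0,0],
    [255,0,0,-0.0005,0,0,0],
    [255,0,0,-0.0005,0,0,0],
    [255,0,0,0,0,0,0],
    [255,0,0,0,0,0,0],
    [255,0,0,0,0,0,0],
    [255,0,0,0,0,0,0],
    [255,0,0,0,0,0,0]
  ]
}}

```text
time: 21.9
tool_pos: [0.409, -0.2563, 0.1534]
orientation: [2.74, 1.534, 0.0]
contact_force: [-3.1, 0.9, 8.1]
width: 0.0119
```

```bash
python3 - <<'E'
from h import *
s=arm.observe();print(s["tool_pos"],s["width"],s["contact_force"],s["wrist_torque"])
for n in("side","top"):
    cv2.imwrite(f"pics/{n}14.png",optics.get_image(n)[:,:,::-1])
a=cv2.imread("pics/side14.png")[90:180,250:340];b=cv2.imread("pics/top14.png")[180:270,370:460]
cv2.imwrite("pics/c17.png",cv2.resize(np.hstack([a,b]),None,fx=4.4,fy=4.4,interpolation=cv2.INTER_CUBIC))
E
```

```text
[ 0.40897526 -0.2562942   0.15341123] 0.011858163534576555 [-3.12880546  0.85770267  8.11746518] [ 0.33275693  0.51119664 -0.0069899 ]
```

View pics/c17.png

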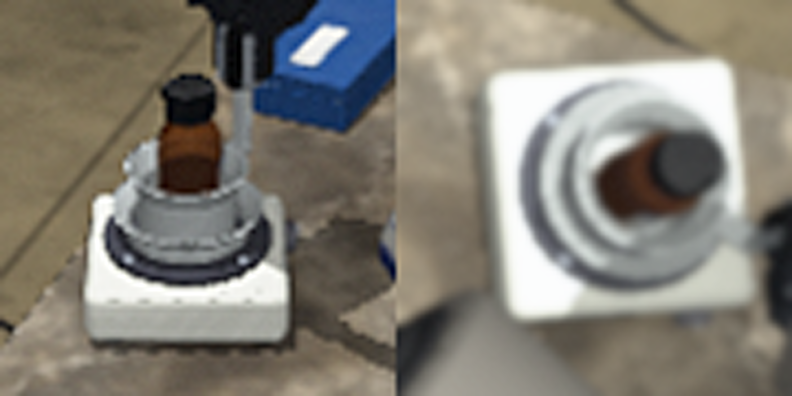

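Contact (+8 N) came at TCP z 0.1534, against 0.1535 expected for the nest floor, so the carrier is seated. Easing off and letting go.

>>> {"fn": "play_rows", "kwargs": {
  "series": [
    [255,0,0,0.0005,0,0,0],
    [255,0,0,0.0003,0,0,0],
    [235,0,0,0,0,0,0],
    [215,0,0,0,0,0,0],
    [190,0,0,0,0,0,0],
    [160,0,0,0,0,0,0],
    [130,0,0,0,0,0,0],
    [100,0,0,0,0,0,0]
  ],
  "newtons": 20
}}

```text
time: 22.8
tool_pos: [0.409, -0.256, 0.153]
orientation: [-2.742, -1.534, -0.0]
contact_force: [-0.7, 0.8, -0.0]
width: 0.0515
```

>>> {"fn": "play_rows", "kwargs": {
  "series": [
    [100,0,0,0,0,0,0],
    [100,0,0,0.005,0,0,0],
    [100,0,0,0.015,0,0,0],
    [100,0,0,0.02,0,0,0],
    [100,0,0,0.02,0,0,0],
    [100,0,0,0.02,0,0,0],
    [100,0,0,0.02,0,0,0],
    [100,0,0,0,0,0,0]
  ]
}}

```text
time: 23.6
tool_pos: [0.4099, -0.2568, 0.256]
orientation: [2.737, 1.531, 0.003]
contact_force: [0.9, -0.7, -0.7]
width: 0.0517
```

```bash
python3 - <<'E'
from h import *
np.set_printoptions(precision=4,suppress=True)
s=arm.observe();print(s["tool_pos"],s["width"],s["contact_force"],s["time"])
for n in("side","top"):
    cv2.imwrite(f"pics/{n}15.png",optics.get_image(n)[:,:,::-1])
a=cv2.imread("pics/side15.png")[90:180,250:340];b=cv2.imread("pics/top15.png")[180:270,370:460]
cv2.imwrite("pics/c18.png",cv2.resize(np.hstack([a,b]),None,fx=4.4,fy=4.4,interpolation=cv2.INTER_CUBIC))
E
```

```text
[ 0.4099 -0.2568  0.256 ] 0.05174087395685456 [ 0.9371 -0.6978 -0.6745] 23.6
```

View pics/c18.png

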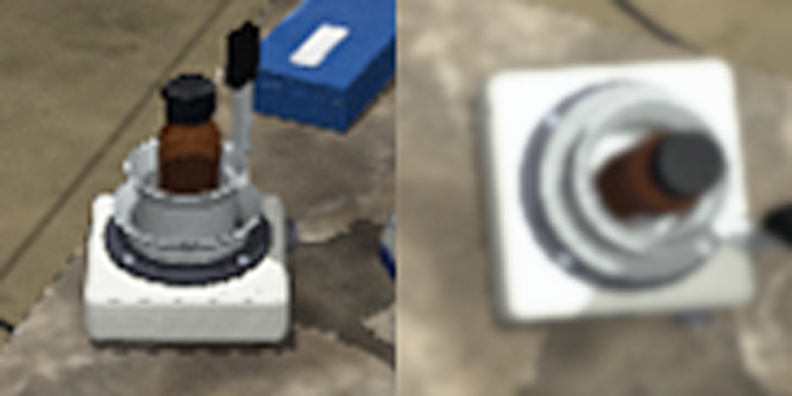

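```bash
python3 - <<'E'
from h import *
g=cv2.cvtColor(cv2.imread("pics/side15.png"),cv2.COLOR_BGR2HSV)[:,:,2]
g0=cv2.cvtColor(cv2.imread("pics/side0.png"),cv2.COLOR_BGR2HSV)[:,:,2]
def cen(g,x,y,w,h):
    m=(g[y:y+h,x:x+w]<60).astype(np.uint8);cs,_=cv2.findContours(m,cv2.RETR_EXTERNAL,2);c=max(cs,key=cv2.contourArea);M=cv2.moments(c);b=cv2.boundingRect(c);return M["m10"]/M["m00"]+x,M["m01"]/M["m00"]+y,b[1]+y,b[3]
print("before",cen(g0,270,155,22,24),proj("side",(.4449,-.0109,.1)))
print("after",cen(g,296,90,20,25),proj("side",(.409,-.256,.15)),proj("side",(.409,-.256,.16)))
print("cap after",cen(g,282,103,22,20),proj("side",(.439,-.206,.055+.089)))
E
```

```text
before (281.9684684684685, 167.4129129129129, 160, 16) [282.56055434 166.29216067]
after (304.8067940552017, 102.34182590233546, 95, 15) [305.4032697  101.44823887] [305.49562538  98.08268639]
cap after (292.68446601941747, 112.56472491909385, 107, 13) [292.95174239 111.43649597]
```

The handle centroid's offset from its projection is +1.1 px before and +0.9 px after, assuming z = 0.15. So the carrier is fully seated, to within about 1 mm. Handing in.

```bash
python3 -c "
from rig import arm
print(arm.sign_off())"
```

```text
the job is handed in; nothing more can be done
None
```

The amber bottle with the black cap is standing in the carrier's cup, and the carrier is down in the mixer's nest. I handed the job in at 23.7 s of the 48 s allowed, with the gripper open and about 10 cm above the carrier.

- **Bottle:** I took the largest of the three amber bottles by its cap and set it in the cup. I then pinched the carrier by its handle at 90 N.
- **Seating:** the carrier met the nest floor at TCP z 0.1534 m, against 0.1535 m expected. After I let go, the handle and cap in the side view stood within about 1 px of where a fully seated carrier would put them. The bottle and handle looked upright in both views.
- **Forces:** the highest force I read was about 9 N, when the carrier touched the nest floor.
- **Disagreement:** the side camera read about 1–3 px low in most comparisons, which shifts points up to about 14 mm in y at the mixer. I relied on the top view for x and y and used the side view only for comparisons. The two views differed by several mm on how the cup lined up with the nest, but it went in without catching.

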